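Find the tired spring clip and re-seat its lamp module

ROBOT

A 6-joint arm with a two-finger parallel gripper is mounted at the origin on the work surface. World frame = base frame: x ahead of the robot, y to its left, z up, the work surface at z = 0. Lengths are in m, angles in degrees, forces in N, time in s.
With the tool pointing down it reaches from about 0.375 to 0.925 m from the base axis. Payload 5.7 kg.
Tool frame: the origin (TCP) lies where the fingers leave the gripper's body, on its centre line; the fingertips stand 80 mm ahead of it and the grasp point (between the pads) lies 61 mm ahead of it (r.tip_reach is the distance from the TCP to the fingertips, in m); z points along the fingers, x is the direction in which the jaws open and shut, and the axes are right-handed (so a half turn about z gives the same grasp; the last joint's range is limited). The gripper opens to 88 mm and grips with 3 to 60 N. Pads are 20 mm wide; open, the fingers measure 115 mm over their backs; the gripper's body (75 mm by 178 mm) begins 61 mm behind the grasp point.
Start: joints at [62.103, 20.558, 86.54, -0, 72.909, -6.595], TCP at [0.218, 0.559, 0.303] pointing down, gripper open.
Joint ranges: [-170.27, 170.27], [-57.76, 135], [12.27, 136.19], [-55.21, 235.2], [11.17, 155.16], [-170.74, 170.74]. Speed limits (degrees/s): [136.94, 136.94, 180, 180, 180, 180].

INTERFACE

Orientations are given as [roll, pitch, yaw] about the fixed x, y, z axes, in that order (R = Rz(yaw) Ry(pitch) Rx(roll)).
In Python, from plant import r gives the robot as it stands. The module is installed in compiled form; this text tells all that it offers.
- The arm moves only by the tool step_arm, never from a script. Its argument "plan" is a list of rows, each an object with "dp": the shift along the tool's x, y, z in mm, a list of three; "rotation": the turn, a rotation vector about the tool's x, y, z in rad, a list of three. In form: [{"dp": [tx, ty, tz], "rotation": [ax, ay, az]}, ...]. A call has 1 to 5 rows; each row shifts and turns the commanded pose from where the row before left it, along the tool's axes as they then stand; what a row does not reach is not made up. A row lasts 1/10 s, in which the tool goes at most 50 mm and 8.59 degrees, less where a joint would pass 70% of its speed; a pose out of reach is approached as far as the arm can. A call with a gripper value outside its range is refused whole. "jaw" is the finger opening in mm, from 0 to 87.8, set as the call begins (left out, the last holds). The fingers move at their own pace and stop on an object; "squeeze" is the grip in N (left out, the last holds). Time passes only in rows, so rows that do not move let the fingers close. It gives the time, the measured TCP pose, the force and the opening at its end, in the units of the state.
- r.read_state(): the state, without advancing time (a new reading comes with each control period).
- r.snapshot(name): name is "scene" or "top" or "wrist"; returns a dict with "frame" (400x640x3 uint8, blue, green, red), "depth" (400x640 float32, m along the optical axis (not along the pixel's ray), 0 where there is no reading), "intrinsics" (3x3 intrinsics, pixels), "cam_to_world" (4x4, takes a point from camera to world coordinates); the wrist camera has in their place "T_tool_cam" (4x4, takes a point from camera to tool coordinates, whose origin is the TCP and whose axes are the tool frame's). Camera axes: x right, y up, looking along -z (the intrinsics and any distortion apply to the point x, -y, -z); pixel columns grow to the right and rows downward; lengths in m; the calibration is good to about 2 mm. A picture is of the moment at which its call begins: read the wrist's pose just before it.
- r.close_job(): hands the job in, once; it reports no verdict.
Trained networks look in a picture, given as the dict that the camera call returned (one of the last four; its "shot" number tells which), for a name from the list of things; names that differ only in an ending like _2 or _b are one class to them, and where a whole thing is asked for, a point or a joint stands for the part that bears it (a point fixed in the world has none). Each returns a list of dicts, best first, with "conf" (0 to 1); they miss things now and then, are a little off and sometimes report something else, mostly with a low value. They report only what shows in the picture. A call takes as long as a camera call. They do not tell look-alikes from the thing itself.
- r.masks_of(picture, thing): "mask" (400x640 bool, what is visible of it) and "pixel" ([column, row] in pixels, amid what is visible of it).
- r.spot_point(picture, thing): "pixel" ([column, row] in pixels: a listed point, or the origin of a listed thing).
The state is a dict: "t": time; "joint_positions": joint angles; "joint_vel": joint speeds; "joint_efforts": joint torques, N m; "eef_pos": TCP position; "eef_rot": TCP orientation; "ft_force": force on the tool from outside, world axes, zero at the start; "wrist_torque": the same for the moment, N m; "opening": finger opening in m.
Only numpy, scipy, OpenCV 4.12 (cv2) and the standard library are available. Lean on these libraries where they do the work, as an engineer would, in place of code of your own. Each camera call takes 0.05 s, during which the arm holds its last target. There are 200 camera calls.

TASK

One of the three spring clips on the rack has gone weak: find by feel which one lets its lamp module slide up most easily, never drawing a module right out of a sound clip. Move the weak clip's module into the empty spare clip and press it gently fully home there, and leave the other two modules fully home in their own clips. Do not disturb the other things on the bench.

Things in the scene. Friction and masses are not known exactly. Their poses are not given: they have to be found in the camera images.
- clip_1: spring clip at the rack's +y end, one of 3 alike in a row, 90 mm apart along y. Origin: underside of its foot, on the rack, 10 mm over the bench; z up. Slot: vertical gap along y, open at the top and both sides; its floor is 12 mm over the origin. Fixed jaw face at x = +3 mm; the moving jaw on the -x side is pushed to +x by a spring, opens 8 mm. Jaws 24 mm wide (y), lips flare from 50 to 67 mm up.
- clip_2: middle clip of the rack, same make and frame as clip_1. Pulling a module slowly up takes about 5 to 11 N in a sound clip, only 1 to 4 N in the weak one, weight included, the same all along the way. Which of the three is weak cannot be seen and changes every time. A lift of 2 to 5 mm is enough to feel it; do not draw a module out of a sound clip.
- clip_3: clip at the rack's -y end, same make and frame as clip_1. The spring block behind the moving jaw of each clip is 30 mm wide, reaches to x = -40 mm and is 48 mm high. A module lifted a few mm stays up and must be pressed back on the slot floor. No clip may be pressed or jammed with more than 120 N.
- rack: fixed plywood board under the three clips, 90 (x) x 280 (y) x 10 mm; origin at the middle of its underside, on the bench. Its yaw is that of its clips.
- spare: empty spare clip on its own plywood stand (90 x 80 x 10 mm) with a yaw of its own; size and frame as clip_1. Empty, its jaws stand 5 mm apart, its mouth is 15 mm wide. A seated module has its origin at x 0, y 0, z 12 mm here. Pushing a module in takes 5 to 15 N to part the lips and slide down; at the floor the force rises sharply.
- module_1: LED lamp module, 70 g, starts fully home in clip_1. Aluminium tongue 6 mm thick (x), 30 mm wide (y), 54 mm tall, and on it a heat-sink head 14 mm thick (x), 34 mm wide (y), 54 to 84 mm above the foot. Origin: middle of the foot's underside; axes as its clip's. Home, the foot is on the slot floor, 22 mm over the bench. Grip the head from above across its 34 mm width.
- module_2: LED lamp module, 70 g, starts fully home in clip_2. Aluminium tongue 6 mm thick (x), 30 mm wide (y), 54 mm tall, and on it a heat-sink head 14 mm thick (x), 34 mm wide (y), 54 to 84 mm above the foot. Origin: middle of the foot's underside; axes as its clip's. Home, the foot is on the slot floor, 22 mm over the bench. Grip the head from above across its 34 mm width.
- module_3: LED lamp module, 70 g, starts fully home in clip_3. Aluminium tongue 6 mm thick (x), 30 mm wide (y), 54 mm tall, and on it a heat-sink head 14 mm thick (x), 34 mm wide (y), 54 to 84 mm above the foot. Origin: middle of the foot's underside; axes as its clip's. Home, the foot is on the slot floor, 22 mm over the bench. Grip the head from above across its 34 mm width.
- projector: bystander: round black lamp projector with a glass lens, 72 mm across, 73 mm high, loose beyond the rack; origin at its underside. Leave it where it is.
- spray: bystander: spray can, 52 mm across, 150 mm high, loose, standing; origin at its underside. Leave it standing where it is.
- driver: bystander: screwdriver lying loose on the bench between the robot and the rack, about along y. Leave it where it is.
There are look-alikes about, which are no part of the job. Leave any brown, red or turquoise look-alike of the module_2 alone.

How it is judged (in metres and radians):
On the way, in this order (a step that is already met when the one before it is completed fails the run):
1. one module has been drawn clear of its clip ((z of module_1 in the frame of clip_1 above 0.07 m or z of module_2 in the frame of clip_2 above 0.07 m or z of module_3 in the frame of clip_3 above 0.07 m)), for 0.1 s.
2. that module stands fully home in the spare clip (((z of module_1 in the frame of spare between 0.008 and 0.016 m and x of module_1 in the frame of spare between -0.004 and 0.004 m and y of module_1 in the frame of spare between -0.01 and 0.01 m and angle between module_1's own z axis and vertical below 0.12 rad and linear speed of module_1 below 0.02 m/s) or (z of module_2 in the frame of spare between 0.008 and 0.016 m and x of module_2 in the frame of spare between -0.004 and 0.004 m and y of module_2 in the frame of spare between -0.01 and 0.01 m and angle between module_2's own z axis and vertical below 0.12 rad and linear speed of module_2 below 0.02 m/s) or (z of module_3 in the frame of spare between 0.008 and 0.016 m and x of module_3 in the frame of spare between -0.004 and 0.004 m and y of module_3 in the frame of spare between -0.01 and 0.01 m and angle between module_3's own z axis and vertical below 0.12 rad and linear speed of module_3 below 0.02 m/s))), for 0.2 s.
At the end, for the whole second after the job is handed in: The weak clip's module stands in the spare clip and the other two in their own sound clips (grip over 9.5 N): each foot within 4 mm of the slot floor, 10 mm of the middle along the slot and 4 mm across it, upright within 0.12 rad, released and at rest ((((z of module_1 in the frame of spare between 0.008 and 0.016 m and x of module_1 in the frame of spare between -0.004 and 0.004 m and y of module_1 in the frame of spare between -0.01 and 0.01 m and angle between module_1's own z axis and vertical below 0.12 rad and linear speed of module_1 below 0.02 m/s) and (z of module_2 in the frame of clip_2 between 0.008 and 0.016 m and x of module_2 in the frame of clip_2 between -0.004 and 0.004 m and y of module_2 in the frame of clip_2 between -0.01 and 0.01 m and angle between module_2's own z axis and vertical below 0.12 rad and linear speed of module_2 below 0.02 m/s) and contact force between clip_2 and module_2 above 9.5 N and (z of module_3 in the frame of clip_3 between 0.008 and 0.016 m and x of module_3 in the frame of clip_3 between -0.004 and 0.004 m and y of module_3 in the frame of clip_3 between -0.01 and 0.01 m and angle between module_3's own z axis and vertical below 0.12 rad and linear speed of module_3 below 0.02 m/s) and contact force between clip_3 and module_3 above 9.5 N) or ((z of module_2 in the frame of spare between 0.008 and 0.016 m and x of module_2 in the frame of spare between -0.004 and 0.004 m and y of module_2 in the frame of spare between -0.01 and 0.01 m and angle between module_2's own z axis and vertical below 0.12 rad and linear speed of module_2 below 0.02 m/s) and (z of module_1 in the frame of clip_1 between 0.008 and 0.016 m and x of module_1 in the frame of clip_1 between -0.004 and 0.004 m and y of module_1 in the frame of clip_1 between -0.01 and 0.01 m and angle between module_1's own z axis and vertical below 0.12 rad and linear speed of module_1 below 0.02 m/s) and contact force between clip_1 and module_1 above 9.5 N and (z of module_3 in the frame of clip_3 between 0.008 and 0.016 m and x of module_3 in the frame of clip_3 between -0.004 and 0.004 m and y of module_3 in the frame of clip_3 between -0.01 and 0.01 m and angle between module_3's own z axis and vertical below 0.12 rad and linear speed of module_3 below 0.02 m/s) and contact force between clip_3 and module_3 above 9.5 N) or ((z of module_3 in the frame of spare between 0.008 and 0.016 m and x of module_3 in the frame of spare between -0.004 and 0.004 m and y of module_3 in the frame of spare between -0.01 and 0.01 m and angle between module_3's own z axis and vertical below 0.12 rad and linear speed of module_3 below 0.02 m/s) and (z of module_1 in the frame of clip_1 between 0.008 and 0.016 m and x of module_1 in the frame of clip_1 between -0.004 and 0.004 m and y of module_1 in the frame of clip_1 between -0.01 and 0.01 m and angle between module_1's own z axis and vertical below 0.12 rad and linear speed of module_1 below 0.02 m/s) and contact force between clip_1 and module_1 above 9.5 N and (z of module_2 in the frame of clip_2 between 0.008 and 0.016 m and x of module_2 in the frame of clip_2 between -0.004 and 0.004 m and y of module_2 in the frame of clip_2 between -0.01 and 0.01 m and angle between module_2's own z axis and vertical below 0.12 rad and linear speed of module_2 below 0.02 m/s) and contact force between clip_2 and module_2 above 9.5 N))); the robot touches nothing.
It fails at once if a module was drawn right out of a sound clip (the weak clip still held its own) ((z of module_1 in the frame of clip_1 above 0.065 m and z of module_2 in the frame of clip_2 below 0.03 m and horizontal distance between module_2 and clip_2 below 0.01 m and contact force between clip_2 and module_2 below 9.5 N) or (z of module_1 in the frame of clip_1 above 0.065 m and z of module_3 in the frame of clip_3 below 0.03 m and horizontal distance between module_3 and clip_3 below 0.01 m and contact force between clip_3 and module_3 below 9.5 N) or (z of module_2 in the frame of clip_2 above 0.065 m and z of module_1 in the frame of clip_1 below 0.03 m and horizontal distance between module_1 and clip_1 below 0.01 m and contact force between clip_1 and module_1 below 9.5 N) or (z of module_2 in the frame of clip_2 above 0.065 m and z of module_3 in the frame of clip_3 below 0.03 m and horizontal distance between module_3 and clip_3 below 0.01 m and contact force between clip_3 and module_3 below 9.5 N) or (z of module_3 in the frame of clip_3 above 0.065 m and z of module_1 in the frame of clip_1 below 0.03 m and horizontal distance between module_1 and clip_1 below 0.01 m and contact force between clip_1 and module_1 below 9.5 N) or (z of module_3 in the frame of clip_3 above 0.065 m and z of module_2 in the frame of clip_2 below 0.03 m and horizontal distance between module_2 and clip_2 below 0.01 m and contact force between clip_2 and module_2 below 9.5 N)).
It fails at once if a module was pressed or jammed with more than 120 N against its clip (contact force between any of clip_1, spare and module_1 above 120 N or contact force between any of clip_2, spare and module_2 above 120 N or contact force between any of clip_3, spare and module_3 above 120 N).
It fails at once if the projector, the spray can or the screwdriver was shifted more than 30 mm or the can was tipped (distance of any of projector, spray, driver from where it was at the start of the episode above 0.03 m or angle between spray's own z axis and vertical above 0.5 rad).
It also fails if it takes over 67 s, if anything falls off the work surface, if the arm or the gripper's body presses on something with over 40 N, if the wrist force passes 120 N, or if a joint passes its speed limit or range.

## Working session

There is one attempt and no reset: what is moved stays moved. The work goes in short steps, Python scripts to look and compute and a tool call to move; the robot and the scene stay as the last step left them, time stands still between calls to the robot, and variables do not carry over. Pictures are saved under pics/ and viewed, about 8 in all and at most 12, crops included, and the job is handed in when it is done.

Besides the shell and the picture viewer there is one more tool, called by a JSON object that holds its "fn" and its "kwargs", one argument or row to a line. step_arm: Moves the arm, as the interface text tells. Its arguments: {"type":"object","properties":{"plan":{"type":"array","items":{"type":"object","properties":{"dp":{"type":"array","items":{"type":"number"}},"rotation":{"type":"array","items":{"type":"number"}}}}},"jaw":{"type":"number"},"squeeze":{"type":"number"}},"required":["plan"]}

```bash
mkdir -p pics
cat > h.py <<'E'
from plant import r
import numpy as np, cv2
from scipy.spatial.transform import Rotation as R
def toolT(s):
    T=np.eye(4);T[:3,:3]=R.from_euler('xyz',s['eef_rot'],degrees=True).as_matrix();T[:3,3]=s['eef_pos'];return T
def cloud(p,s=None):
    K=p['intrinsics'];d=p['depth'];v,u=np.mgrid[:400,:640]
    P=np.stack([(u-K[0,2])/K[0,0]*d,-(v-K[1,2])/K[1,1]*d,-d],-1)
    T=p['cam_to_world'] if 'cam_to_world' in p else toolT(s)@p['T_tool_cam']
    W=P@T[:3,:3].T+T[:3,3];W[d==0]=np.nan;return W
E
python3 - <<'E'
from h import *
print(r.read_state())
for n in('top','scene'):
    p=r.snapshot(n);cv2.imwrite(f'pics/{n}0.png',p['frame']);W=cloud(p);np.save(f'{n}0.npy',W)
    print(n,p['cam_to_world'].round(3).tolist(),p['intrinsics'].tolist())
    for t in('module_1','spare','clip_1','rack','projector','spray','driver'):
        for m in r.masks_of(p,t)[:6]:
            w=W[m['mask']];w=w[~np.isnan(w[:,0])]
            print(t,round(m['conf'],2),np.round(m['pixel']),m['mask'].sum(),np.median(w,0).round(3),np.percentile(w,98,axis=0).round(3)) if len(w) else 0
E
```

```text
{'t': 0.0, 'joint_positions': array([ 6.21018586e+01,  2.05952871e+01,  8.65982860e+01, -4.29390269e-04,
        7.29097432e+01, -6.59481261e+00]), 'joint_vel': array([ 0.04284635, -0.09144609,  0.0702418 , -0.0192804 ,  0.00951764,
        0.04487728]), 'joint_efforts': array([ 1.64451903e-03, -5.15380454e+01, -2.70732772e+01,  6.76376070e-02,
        3.47269478e-02, -1.12647833e-04]), 'eef_pos': array([0.21773362, 0.55850821, 0.30184165]), 'eef_rot': array([-1.79988542e+02,  1.02679826e-01,  6.86968080e+01]), 'ft_force': array([-0.12390768,  0.26009833, -0.18033528]), 'wrist_torque': array([0.00925684, 0.05443621, 0.00470263]), 'opening': 0.08771849382554474}
top [[-0.018, 0.982, -0.186, 0.406], [-1.0, -0.022, -0.022, -0.003], [-0.026, 0.185, 0.982, 0.92], [0.0, 0.0, 0.0, 1.0]] [[411.31409964270733, 0.0, 322.72549999392345], [0.0, 411.31409964270733, 198.00693054767848], [0.0, 0.0, 1.0]]
module_1 0.73 [276. 142.] 146 [0.69  0.113 0.083] [0.712 0.124 0.088]
module_1 0.64 [325. 188.] 152 [0.583 0.019 0.106] [0.593 0.034 0.109]
module_1 0.57 [236. 204.] 231 [0.552 0.193 0.104] [0.578 
[... 1704 characters left out ...]
63  0.074]
clip_1 0.93 [398. 251.] 447 [0.565 0.199 0.041] [0.57  0.214 0.076]
clip_1 0.84 [308. 221.] 439 [0.595 0.025 0.036] [0.601 0.037 0.075]
clip_1 0.79 [350. 236.] 423 [0.58  0.111 0.04 ] [0.585 0.125 0.075]
rack 0.72 [356. 250.] 4039 [0.582 0.128 0.009] [0.629 0.243 0.012]
rack 0.54 [403. 228.] 331 [0.559 0.197 0.097] [0.563 0.213 0.107]
projector 0.73 [309. 200.] 325 [0.589 0.024 0.094] [0.595 0.036 0.107]
projector 0.72 [199. 264.] 1617 [ 0.78  -0.088  0.054] [ 0.802 -0.068  0.072]
spray 0.96 [434. 313.] 2545 [0.711 0.308 0.111] [0.718 0.332 0.151]
driver 0.72 [404. 230.] 305 [0.559 0.198 0.097] [0.563 0.213 0.107]
driver 0.57 [373. 186.] 500 [0.414 0.085 0.021] [0.461 0.098 0.027]
```

Run:
```python
from h import *
a=cv2.imread('pics/top0.png');cv2.imwrite('pics/top0c.png',cv2.resize(a[80:320,150:550],None,fx=2,fy=2,interpolation=cv2.INTER_CUBIC))
for n in('top','scene'):
    W=np.load(f'{n}0.npy').reshape(-1,3);W=W[~np.isnan(W[:,0])]
    print(n,'bench z',np.median(W[(W[:,2]<.006)&(W[:,2]>-.006)][:,2]))
    for nm,c in(('m1',(.552,.195)),('m2',(.568,.108)),('m3',(.585,.02))):
        q=W[(np.hypot(W[:,0]-c[0],W[:,1]-c[1])<.035)&(W[:,2]>.102)&(W[:,2]<.115)]
        b=cv2.minAreaRect((q[:,:2]*1000).astype(np.float32));print(nm,len(q),b,q[:,2].mean())
    for lo,hi in((.015,.03),(.045,.052),(.053,.08)):
        q=W[(np.hypot(W[:,0]-.58,W[:,1]+.275)<.06)&(W[:,2]>lo)&(W[:,2]<hi)]
        print('spare',lo,len(q),cv2.minAreaRect((q[:,:2]*1000).astype(np.float32)),q.mean(0))
    q=W[(np.hypot(W[:,0]-.58,W[:,1]+.275)<.09)&(W[:,2]>.007)&(W[:,2]<.013)]
    print('stand',len(q),cv2.minAreaRect((q[:,:2]*1000).astype(np.float32)))
    q=W[(np.hypot(W[:,0]-.57,W[:,1]-.108)<.18)&(W[:,2]>.007)&(W[:,2]<.013)]
    print('rack',len(q),cv2.minAreaRect((q[:,:2]*1000).astype(np.float32)))
```

```text
top bench z 0.000472312119247531
m1 128 ((553.7473754882812, 196.8706817626953), (15.340239524841309, 34.36410140991211), 8.998480796813965) 0.10634407912918699
m2 127 ((569.22119140625, 108.48444366455078), (15.812938690185547, 34.275123596191406), 6.5886006355285645) 0.10630559561704728
m3 119 ((585.6824340820312, 19.934921264648438), (15.044933319091797, 33.27036666870117), 8.41127872467041) 0.10648643614089594
spare 0.015 207 ((566.1276245117188, -281.03741455078125), (34.44532012939453, 58.31984329223633), 81.22297668457031) [ 0.56265251 -0.27517328  0.02239355]
spare 0.045 58 ((569.4190063476562, -280.37725830078125), (25.837135314941406, 52.97972869873047), 81.87820434570312) [ 0.57122083 -0.27894825  0.04840277]
spare 0.053 206 ((568.6578369140625, -281.7367858886719), (30.601747512817383, 51.5674934387207), 82.72469329833984) [ 0.56913713 -0.28166877  0.06338525]
stand 786 ((582.4644775390625, -283.7498779296875), (80.38253784179688, 91.25267028808594), 82.55184173583984)
rack 3013 ((547.4983520507812, 104.71331787109375), (234.34405517578125, 303.194091796875), 34.432781219
[... 410 characters left out ...]
 0.10514819592212103
spare 0.015 216 ((566.1404418945312, -280.8250427246094), (35.12202835083008, 64.13671112060547), 78.90225982666016) [ 0.57180803 -0.27520126  0.02188562]
spare 0.045 94 ((569.2592163085938, -282.81982421875), (31.11469268798828, 54.57656478881836), 81.12089538574219) [ 0.57470341 -0.27978493  0.04886212]
spare 0.053 212 ((568.5086059570312, -283.2813415527344), (31.167034149169922, 52.74021911621094), 80.16329956054688) [ 0.57316325 -0.28204857  0.06307207]
stand 624 ((581.3037109375, -284.7381591796875), (82.96942138671875, 92.78661346435547), 82.52471160888672)
rack 3784 ((552.2412109375, 107.01333618164062), (252.49264526367188, 322.3990173339844), 42.56413650512695)
```

View pics/top0c.png

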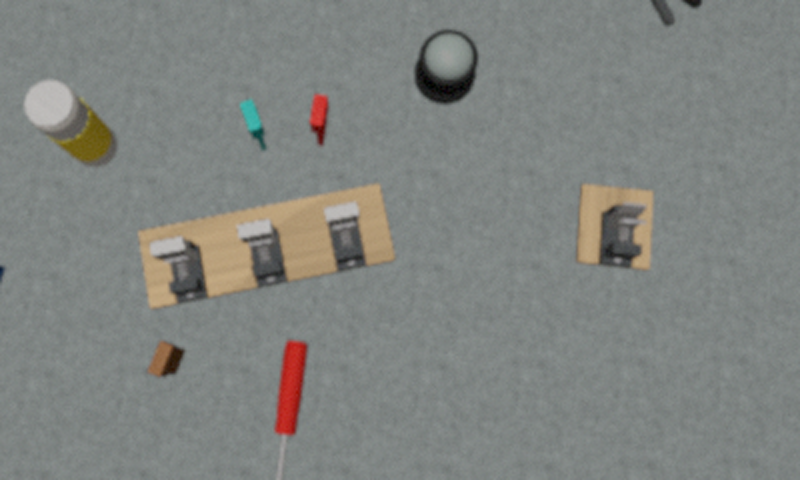

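View pics/scene0.png

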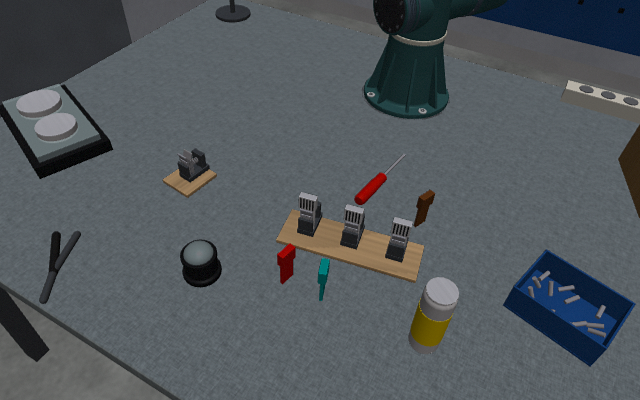

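The three grey modules sit in the rack at about (170,245), (255,230) and (342,212) in the top crop. The brown (165,360), turquoise (252,118) and red (320,112) look-alikes stand loose off the rack. The empty spare is at (622,230). Next I'll plan the move above module_1.

```bash
cat >> h.py <<'E'
def rows(x,y,z,yaw,n):
    "rows (mm / rad, tool axes) from the measured pose to TCP x,y,z, pointing down with yaw"
    s=r.read_state();A=toolT(s);B=R.from_euler('xyz',[180,0,yaw],degrees=True).as_matrix()
    rv=R.from_matrix(A[:3,:3].T@B).as_rotvec();d=np.array([x,y,z])-A[:3,3];print('total rot deg',np.degrees(rv).round(2),'dp tool',(A[:3,:3].T@d*1000).round(1))
    for i in range(n):
        C=A[:3,:3]@R.from_rotvec(rv*i/n).as_matrix();print((C.T@d*1000/n).round(1),(rv/n).round(4))
E
python3 -c "
from h import *
rows(.5536,.1966,.230,100.3,15)"
```

```text
total rot deg [ -0.    0.  -31.6] dp tool [-215.7  444.3   72.6]
[-14.4  29.6   4.8] [-0.      0.     -0.0368]
[-15.5  29.1   4.8] [-0.      0.     -0.0368]
[-16.5  28.5   4.8] [-0.      0.     -0.0368]
[-17.6  27.9   4.8] [-0.      0.     -0.0368]
[-18.6  27.2   4.8] [-0.      0.     -0.0368]
[-19.6  26.5   4.8] [-0.      0.     -0.0368]
[-20.5  25.8   4.8] [-0.      0.     -0.0368]
[-21.4  25.    4.8] [-0.      0.     -0.0368]
[-22.4  24.2   4.8] [-0.      0.     -0.0368]
[-23.2  23.3   4.8] [-0.      0.     -0.0368]
[-24.1  22.5   4.8] [-0.      0.     -0.0368]
[-24.9  21.6   4.8] [-0.      0.     -0.0368]
[-25.7  20.6   4.8] [-0.      0.     -0.0368]
[-26.4  19.7   4.8] [-0.      0.     -0.0368]
[-27.1  18.7   4.8] [-0.      0.     -0.0368]
```

{"fn": "step_arm", "kwargs": {
  "plan": [
    {"dp": [-14.4, 29.6, 4.8], "rotation": [0, 0, -0.0368]},
    {"dp": [-15.5, 29.1, 4.8], "rotation": [0, 0, -0.0368]},
    {"dp": [-16.5, 28.5, 4.8], "rotation": [0, 0, -0.0368]},
    {"dp": [-17.6, 27.9, 4.8], "rotation": [0, 0, -0.0368]},
    {"dp": [-18.6, 27.2, 4.8], "rotation": [0, 0, -0.0368]}
  ],
  "jaw": 56,
  "squeeze": 40
}}

```text
t: 1.3
eef_pos: [0.3307, 0.4371, 0.2786]
eef_rot: [180.0, -0.0, 79.3]
ft_force: [0.4, -0.6, -0.1]
opening: 0.0566
```

{"fn": "step_arm", "kwargs": {
  "plan": [
    {"dp": [-19.6, 26.5, 4.8], "rotation": [0, 0, -0.0368]},
    {"dp": [-20.5, 25.8, 4.8], "rotation": [0, 0, -0.0368]},
    {"dp": [-21.4, 25, 4.8], "rotation": [0, 0, -0.0368]},
    {"dp": [-22.4, 24.2, 4.8], "rotation": [0, 0, -0.0368]},
    {"dp": [-23.2, 23.3, 4.8], "rotation": [0, 0, -0.0368]}
  ]
}}

```text
t: 1.8
eef_pos: [0.4427, 0.3162, 0.2546]
eef_rot: [180.0, -0.0, 89.9]
ft_force: [-0.2, 0.7, 0.1]
opening: 0.0563
```

{"fn": "step_arm", "kwargs": {
  "plan": [
    {"dp": [-24.1, 22.5, 4.8], "rotation": [0, 0, -0.0368]},
    {"dp": [-24.9, 21.6, 4.8], "rotation": [0, 0, -0.0368]},
    {"dp": [-25.7, 20.6, 4.8], "rotation": [0, 0, -0.0368]},
    {"dp": [-26.4, 19.7, 4.8], "rotation": [0, 0, -0.0368]},
    {"dp": [-27.1, 18.7, 4.8], "rotation": [0, 0, -0.0368]}
  ]
}}

```text
t: 2.3
eef_pos: [0.5547, 0.1953, 0.2306]
eef_rot: [180.0, -0.0, 100.4]
ft_force: [-0.3, 0.3, 0.7]
opening: 0.0561
```

{"fn": "step_arm", "kwargs": {
  "plan": [
    {"dp": [0, 0, 0], "rotation": [0, 0, 0]},
    {"dp": [0, 0, 0], "rotation": [0, 0, 0]},
    {"dp": [0, 0, 0], "rotation": [0, 0, 0]}
  ]
}}

```text
t: 2.6
eef_pos: [0.553, 0.197, 0.2307]
eef_rot: [-180.0, -0.0, 100.3]
ft_force: [0.6, 0.5, -0.2]
opening: 0.0559
```

```bash
python3 -c "
from h import *
rows(.5536,.1966,.156,100.3,1)
s=r.read_state();p=r.snapshot('wrist');cv2.imwrite('pics/w1.png',p['frame']);W=cloud(p,s).reshape(-1,3);W=W[~np.isnan(W[:,0])]
for nm,c in(('m1',(.552,.195)),('m2',(.568,.108))):
    q=W[(np.hypot(W[:,0]-c[0],W[:,1]-c[1])<.04)&(W[:,2]>.1)&(W[:,2]<.115)]
    if len(q)>20: print(nm,len(q),cv2.minAreaRect((q[:,:2]*1000).astype(np.float32)),q[:,2].mean())
"
```

```text
total rot deg [-0.04 -0.02  0.02] dp tool [-0.5  0.6 74.7]
[-0.5  0.6 74.7] [-0.0007 -0.0003  0.0004]
m1 933 ((554.5220947265625, 196.016845703125), (16.30649757385254, 34.0437126159668), 10.683259963989258) 0.10577552454787273
m2 970 ((569.8980102539062, 107.54951477050781), (15.033394813537598, 34.13141632080078), 9.605754852294922) 0.10568555777080509
```

View pics/w1.png

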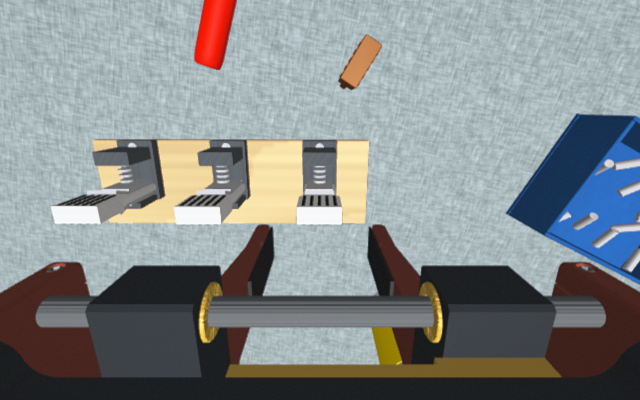

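The wrist view shows module_1's head at (320,210), centred between the fingers, with module_2 at (205,205) and module_3 at (90,210). Now descending.

{"fn": "step_arm", "kwargs": {
  "plan": [
    {"dp": [0, 1, 20], "rotation": [0, 0, 0]},
    {"dp": [0, 0, 20], "rotation": [0, 0, 0]},
    {"dp": [0, 0, 20], "rotation": [0, 0, 0]},
    {"dp": [0, 0, 14.5], "rotation": [0, 0, 0]},
    {"dp": [0, 0, 0], "rotation": [0, 0, 0]}
  ]
}}

```text
t: 3.15
eef_pos: [0.5526, 0.1973, 0.1545]
eef_rot: [-179.8, 0.0, 100.4]
ft_force: [-0.7, -0.5, 0.3]
opening: 0.0559
```

{"fn": "step_arm", "kwargs": {
  "plan": [
    {"dp": [0, 0, 0], "rotation": [0, 0, 0]},
    {"dp": [0, 0, 0], "rotation": [0, 0, 0]},
    {"dp": [0, 0, 0], "rotation": [0, 0, 0]},
    {"dp": [0, 0, 0], "rotation": [0, 0, 0]},
    {"dp": [0, 0, 0], "rotation": [0, 0, 0]}
  ],
  "jaw": 20
}}

```text
t: 3.65
eef_pos: [0.5553, 0.1967, 0.1572]
eef_rot: [179.9, -0.0, 100.3]
ft_force: [-0.1, 0.0, 6.8]
opening: 0.0337
```

{"fn": "step_arm", "kwargs": {
  "plan": [
    {"dp": [0, 0, 0], "rotation": [0, 0, 0]},
    {"dp": [0, 0, 0], "rotation": [0, 0, 0]}
  ]
}}

```text
t: 3.85
eef_pos: [0.5553, 0.1967, 0.1572]
eef_rot: [179.9, -0.0, 100.3]
ft_force: [-0.6, 0.4, 6.5]
opening: 0.0338
```

{"fn": "step_arm", "kwargs": {
  "plan": [
    {"dp": [0, 0, -1], "rotation": [0, 0, 0]},
    {"dp": [0, 0, -1], "rotation": [0, 0, 0]}
  ]
}}

```text
t: 4.05
eef_pos: [0.5552, 0.1966, 0.1576]
eef_rot: [179.9, -0.0, 100.3]
ft_force: [3.5, 0.5, -10.0]
opening: 0.0338
```

{"fn": "step_arm", "kwargs": {
  "plan": [
    {"dp": [0, 0, -1], "rotation": [0, 0, 0]}
  ]
}}

```text
t: 4.15
eef_pos: [0.5552, 0.1966, 0.1586]
eef_rot: [180.0, 0.0, 100.3]
ft_force: [4.5, 1.1, -9.9]
opening: 0.0338
```

{"fn": "step_arm", "kwargs": {
  "plan": [
    {"dp": [0, 0, -1], "rotation": [0, 0, 0]}
  ]
}}

```text
t: 4.25
eef_pos: [0.5552, 0.1966, 0.1597]
eef_rot: [180.0, 0.0, 100.3]
ft_force: [5.1, 0.5, -9.8]
opening: 0.034
```

{"fn": "step_arm", "kwargs": {
  "plan": [
    {"dp": [0, 0, -1], "rotation": [0, 0, 0]}
  ]
}}

```text
t: 4.35
eef_pos: [0.5552, 0.1966, 0.161]
eef_rot: [180.0, 0.0, 100.3]
ft_force: [3.7, 0.5, -10.0]
opening: 0.0338
```

Clip_1 reads about 10 N steady, so it looks sound. Pressing module_1 back down.

{"fn": "step_arm", "kwargs": {
  "plan": [
    {"dp": [0, 0, 1.5], "rotation": [0, 0, 0]},
    {"dp": [0, 0, 1.5], "rotation": [0, 0, 0]},
    {"dp": [0, 0, 1.5], "rotation": [0, 0, 0]},
    {"dp": [0, 0, 1], "rotation": [0, 0, 0]}
  ]
}}

```text
t: 4.75
eef_pos: [0.5552, 0.1968, 0.1578]
eef_rot: [179.9, -0.0, 100.3]
ft_force: [-0.1, -0.7, 9.3]
opening: 0.0338
```

{"fn": "step_arm", "kwargs": {
  "plan": [
    {"dp": [0, 0, 1], "rotation": [0, 0, 0]}
  ]
}}

```text
t: 4.85
eef_pos: [0.5553, 0.1968, 0.1571]
eef_rot: [179.9, -0.0, 100.3]
ft_force: [-3.2, -1.6, 22.7]
opening: 0.0337
```

{"fn": "step_arm", "kwargs": {
  "plan": [
    {"dp": [0, 0, 1], "rotation": [0, 0, 0]},
    {"dp": [0, 0, 0], "rotation": [0, 0, 0]}
  ]
}}

```text
t: 5.05
eef_pos: [0.5553, 0.1968, 0.1571]
eef_rot: [179.9, -0.0, 100.3]
ft_force: [-3.0, -0.7, 20.4]
opening: 0.0339
```

{"fn": "step_arm", "kwargs": {
  "plan": [
    {"dp": [0, 0, -2], "rotation": [0, 0, 0]},
    {"dp": [0, 0, 0], "rotation": [0, 0, 0]},
    {"dp": [0, 0, 0], "rotation": [0, 0, 0]},
    {"dp": [0, 0, 0], "rotation": [0, 0, 0]}
  ],
  "jaw": 56
}}

```text
t: 5.45
eef_pos: [0.5542, 0.1965, 0.1553]
eef_rot: [-179.9, 0.0, 100.3]
ft_force: [-0.1, 0.2, -1.0]
opening: 0.0555
```

{"fn": "step_arm", "kwargs": {
  "plan": [
    {"dp": [0, 0, -25], "rotation": [0, 0, 0]},
    {"dp": [0, 0, -25], "rotation": [0, 0, 0]},
    {"dp": [-30, 0, 0], "rotation": [0, 0, 0]},
    {"dp": [-30, 0, 0], "rotation": [0, 0, 0]},
    {"dp": [-30, 0, 0], "rotation": [0, 0, 0]}
  ]
}}

```text
t: 5.95
eef_pos: [0.5707, 0.1073, 0.2056]
eef_rot: [-180.0, 0.0, 100.4]
ft_force: [-0.6, -0.6, 0.1]
opening: 0.0562
```

{"fn": "step_arm", "kwargs": {
  "plan": [
    {"dp": [0, 0, 0], "rotation": [0, 0, 0]},
    {"dp": [0, 0, 0], "rotation": [0, 0, 0]}
  ]
}}

```text
t: 6.15
eef_pos: [0.5706, 0.1076, 0.2053]
eef_rot: [-179.9, -0.0, 100.2]
ft_force: [-0.8, 0.5, 0.6]
opening: 0.0558
```

```bash
python3 -c "
from h import *
s=r.read_state();p=r.snapshot('wrist');W=cloud(p,s).reshape(-1,3);W=W[~np.isnan(W[:,0])]
rows(.5700,.1080,.156,100.3,1)
for n in('top','wrist'):
  if n=='top':W=cloud(r.snapshot('top')).reshape(-1,3);W=W[~np.isnan(W[:,0])]
  else: s=r.read_state();W=cloud(r.snapshot(n),s).reshape(-1,3);W=W[~np.isnan(W[:,0])]
  for nm,c in(('m1',(.553,.196)),('m2',(.569,.108)),('m3',(.5855,.02))):
    q=W[(np.hypot(W[:,0]-c[0],W[:,1]-c[1])<.035)&(W[:,2]>.101)&(W[:,2]<.115)]
    if len(q)>20: print(n,nm,len(q),cv2.minAreaRect((q[:,:2]*1000).astype(np.float32)),q[:,2].mean())
"
```

```text
total rot deg [-0.06 -0.03 -0.01] dp tool [-0.2 -0.5 49.3]
[-0.2 -0.5 49.3] [-0.0011 -0.0005 -0.0003]
top m1 26 ((549.3458862304688, 192.9875946044922), (5.003733158111572, 16.746896743774414), 10.976503372192383) 0.10601637198582739
top m3 72 ((585.9552612304688, 16.275331497192383), (14.39795970916748, 26.186534881591797), 9.923542022705078) 0.10622219785892424
wrist m1 1217 ((554.2376708984375, 196.19830322265625), (15.109368324279785, 34.441978454589844), 10.07416820526123) 0.10579135676990933
wrist m2 1148 ((570.5529174804688, 107.33755493164062), (16.27956199645996, 33.856876373291016), 9.618358612060547) 0.10590498381100388
wrist m3 1207 ((585.7406005859375, 19.092981338500977), (15.032443046569824, 34.50735092163086), 10.07830810546875) 0.10583007794667647
```

{"fn": "step_arm", "kwargs": {
  "plan": [
    {"dp": [0, 0, 16], "rotation": [0, 0, 0]},
    {"dp": [0, 0, 16], "rotation": [0, 0, 0]},
    {"dp": [0, 0, 15], "rotation": [0, 0, 0]},
    {"dp": [0, 0, 0], "rotation": [0, 0, 0]}
  ]
}}

```text
t: 6.7
eef_pos: [0.5692, 0.109, 0.1568]
eef_rot: [-179.8, -0.0, 100.4]
ft_force: [0.0, 0.1, -0.0]
opening: 0.0564
```

{"fn": "step_arm", "kwargs": {
  "plan": [
    {"dp": [0, 0, 0], "rotation": [0, 0, 0]},
    {"dp": [0, 0, 0], "rotation": [0, 0, 0]},
    {"dp": [0, 0, 0], "rotation": [0, 0, 0]},
    {"dp": [0, 0, 0], "rotation": [0, 0, 0]},
    {"dp": [0, 0, 0], "rotation": [0, 0, 0]}
  ],
  "jaw": 20
}}

```text
t: 7.2
eef_pos: [0.5714, 0.1081, 0.1595]
eef_rot: [179.9, 0.0, 100.3]
ft_force: [-0.1, 1.1, 4.0]
opening: 0.0339
```

{"fn": "step_arm", "kwargs": {
  "plan": [
    {"dp": [0, 0, -1], "rotation": [0, 0, 0]},
    {"dp": [0, 0, -1], "rotation": [0, 0, 0]}
  ]
}}

```text
t: 7.4
eef_pos: [0.5714, 0.108, 0.1607]
eef_rot: [179.9, 0.0, 100.3]
ft_force: [2.9, 0.5, -2.5]
opening: 0.0338
```

{"fn": "step_arm", "kwargs": {
  "plan": [
    {"dp": [0, 0, -1], "rotation": [0, 0, 0]}
  ]
}}

```text
t: 7.5
eef_pos: [0.5714, 0.108, 0.1617]
eef_rot: [179.9, 0.0, 100.3]
ft_force: [2.7, 0.4, -2.6]
opening: 0.0336
```

{"fn": "step_arm", "kwargs": {
  "plan": [
    {"dp": [0, 0, -1], "rotation": [0, 0, 0]}
  ]
}}

```text
t: 7.6
eef_pos: [0.5714, 0.108, 0.1627]
eef_rot: [179.9, 0.0, 100.3]
ft_force: [3.2, 0.4, -1.9]
opening: 0.0338
```

Clip_2 reads about 2.4 N against about 10 N in clip_1, and it falls in the weak range (1–4 N), so clip_2 is the weak one. Drawing module_2 out.

{"fn": "step_arm", "kwargs": {
  "plan": [
    {"dp": [0, 0, -5], "rotation": [0, 0, 0]},
    {"dp": [0, 0, -8], "rotation": [0, 0, 0]},
    {"dp": [0, 0, -8], "rotation": [0, 0, 0]},
    {"dp": [0, 0, -8], "rotation": [0, 0, 0]},
    {"dp": [0, 0, -8], "rotation": [0, 0, 0]}
  ]
}}

```text
t: 8.1
eef_pos: [0.5711, 0.108, 0.2007]
eef_rot: [180.0, 0.0, 100.3]
ft_force: [2.0, -0.3, -1.0]
opening: 0.0335
```

{"fn": "step_arm", "kwargs": {
  "plan": [
    {"dp": [0, 0, -10], "rotation": [0, 0, 0]},
    {"dp": [0, 0, -10], "rotation": [0, 0, 0]},
    {"dp": [0, 0, -15], "rotation": [0, 0, 0]},
    {"dp": [0, 0, -20], "rotation": [0, 0, 0]},
    {"dp": [0, 0, -25], "rotation": [0, 0, 0]}
  ]
}}

```text
t: 8.6
eef_pos: [0.5692, 0.1079, 0.2798]
eef_rot: [-179.8, -0.0, 100.3]
ft_force: [-0.1, 0.2, -0.9]
opening: 0.0342
```

{"fn": "step_arm", "kwargs": {
  "plan": [
    {"dp": [0, 0, -5], "rotation": [0, 0, 0]},
    {"dp": [0, 0, 0], "rotation": [0, 0, 0]}
  ]
}}

```text
t: 8.8
eef_pos: [0.5708, 0.108, 0.2855]
eef_rot: [179.9, 0.0, 100.3]
ft_force: [-0.0, -0.4, -0.9]
opening: 0.0338
```

```bash
python3 -c "
from h import *
rows(.572,-.15,.290,90,7)
"
```

```text
total rot deg [6.000e-02 1.000e-02 1.033e+01] dp tool [-254.1  -45.1   -4.5]
[-36.3  -6.4  -0.6] [0.0002 0.     0.0258]
[-36.4  -5.5  -0.6] [0.0002 0.     0.0258]
[-36.6  -4.6  -0.6] [0.0002 0.     0.0258]
[-36.7  -3.6  -0.6] [0.0002 0.     0.0258]
[-36.8  -2.7  -0.6] [0.0002 0.     0.0258]
[-36.8  -1.7  -0.6] [0.0002 0.     0.0258]
[-36.9  -0.8  -0.6] [0.0002 0.     0.0258]
```

{"fn": "step_arm", "kwargs": {
  "plan": [
    {"dp": [-36.3, -6.4, -0.6], "rotation": [0, 0, 0.0258]},
    {"dp": [-36.4, -5.5, -0.6], "rotation": [0, 0, 0.0258]},
    {"dp": [-36.6, -4.6, -0.6], "rotation": [0, 0, 0.0258]},
    {"dp": [-36.7, -3.6, -0.6], "rotation": [0, 0, 0.0258]},
    {"dp": [-36.8, -2.7, -0.6], "rotation": [0, 0, 0.0258]}
  ]
}}

```text
t: 9.3
eef_pos: [0.5704, -0.0774, 0.286]
eef_rot: [-179.8, -0.1, 92.9]
ft_force: [-0.2, 0.7, -0.9]
opening: 0.0336
```

{"fn": "step_arm", "kwargs": {
  "plan": [
    {"dp": [-36.8, -1.7, -0.6], "rotation": [0, 0, 0.0258]},
    {"dp": [-36.9, -0.8, -0.6], "rotation": [0, 0, 0.0258]},
    {"dp": [0, 0, 0], "rotation": [0, 0, 0]},
    {"dp": [0, 0, 0], "rotation": [0, 0, 0]},
    {"dp": [0, 0, 0], "rotation": [0, 0, 0]}
  ]
}}

```text
t: 9.8
eef_pos: [0.5713, -0.149, 0.2878]
eef_rot: [-179.9, -0.1, 90.0]
ft_force: [-0.5, 0.4, -0.7]
opening: 0.0339
```

Run:
```python
from h import *
s=r.read_state();print(s['eef_pos'],s['eef_rot'])
D={}
for n in('wrist','scene','top'):
    s=r.read_state();p=r.snapshot(n);W=cloud(p,s);D[n]=W;np.save(f'{n}2.npy',W);cv2.imwrite(f'pics/{n}2.png',p['frame'])
    V=W.reshape(-1,3);V=V[~np.isnan(V[:,0])]
    L=V[np.hypot(V[:,0]-.58,V[:,1]+.28)<.09]
    for nm,lo,hi in(('stand',.007,.013),('blk',.046,.051),('lips',.074,.08),('jaw+lip',.058,.08)):
        q=L[(L[:,2]>lo)&(L[:,2]<hi)]
        if len(q)>5: print(n,nm,len(q),[np.round(a,1) for a in cv2.minAreaRect((q[:,:2]*1000).astype(np.float32))])
    T=toolT(s);q=(V-T[:3,3])@T[:3,:3];q=q[(abs(q[:,0])<.014)&(abs(q[:,1])<.03)&(q[:,2]>.04)&(q[:,2]<.16)]*1000
    print(n,'held',len(q),np.percentile(q,[2,50,98],axis=0).round(1).tolist() if len(q) else 0)
a=cv2.imread('pics/wrist2.png');b=cv2.imread('pics/scene2.png')[100:280,120:440];cv2.imwrite('pics/c2.png',np.vstack([a,cv2.resize(b,(356,200))] if 0 else [a]))
```

```text
[ 0.57129968 -0.14896309  0.28780517] [-1.79875695e+02 -7.53079440e-02  9.00068436e+01]
wrist stand 2304 [array([ 583.1, -284.6]), array([79.2, 91. ]), np.float64(82.5)]
wrist blk 160 [array([ 570.4, -282. ]), array([28. , 53.8]), np.float64(83.4)]
wrist lips 170 [array([ 584. , -285.4]), array([24.6, 21.2]), np.float64(82.7)]
wrist jaw+lip 638 [array([ 569.3, -282.5]), array([28.9, 51.2]), np.float64(83.0)]
wrist held 3339 [[-13.4, -8.9, 52.2], [-0.1, -4.1, 59.9], [13.4, 5.0, 131.3]]
scene stand 621 [array([ 582.3, -284.8]), array([82.7, 91.1]), np.float64(82.5)]
scene blk 68 [array([ 569. , -283.6]), array([30.5, 55.5]), np.float64(81.1)]
scene lips 29 [array([ 582.4, -285. ]), array([23.2, 21.1]), np.float64(82.6)]
scene jaw+lip 142 [array([ 567.8, -283.5]), array([29.3, 49.5]), np.float64(77.9)]
scene held 443 [[-13.4, -5.9, 52.9], [-1.0, 0.7, 90.9], [12.7, 5.9, 135.5]]
top stand 482 [array([ 581.8, -283.5]), array([80.8, 89.5]), np.float64(83.0)]
top blk 42 [array([ 569.7, -279.5]), array([24.1, 53.2]), np.float64(82.7)]
top lips 34 [array([ 583.6, -283.5]), array([22.7, 19.6]), np.float64(88.9)]
top jaw+lip 143 [array([ 568.5, -280.6]), array([29.4, 50.5]), np.float64(85.9)]
top held 0 0
```

View pics/wrist2.png

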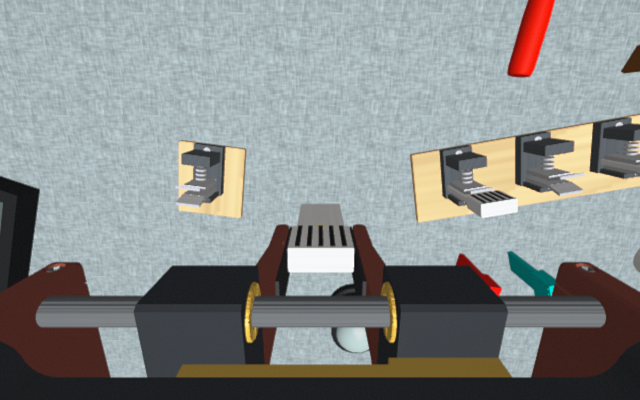

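The wrist view shows module_2 held upright at (320,245), the empty spare at (205,178), and modules 1 and 3 still in the rack. I'll refine the held offset and tilt before moving over the spare.

Run:
```python
from h import *
s=r.read_state();T=toolT(s)
for n in('wrist','scene'):
    V=np.load(f'{n}2.npy').reshape(-1,3);V=V[~np.isnan(V[:,0])]
    q=(V-T[:3,3])@T[:3,:3]*1000;q=q[(abs(q[:,0])<19)&(abs(q[:,1])<20)&(q[:,2]>40)&(q[:,2]<150)]
    for lo in range(45,145,8):
        k=q[(q[:,2]>=lo)&(q[:,2]<lo+8)]
        if len(k)>8: print(n,lo,len(k),np.percentile(k[:,1],[2,25,50,75,98]).round(1),'x',np.percentile(k[:,0],[1,99]).round(1),'z',np.percentile(k[:,2],[1,50,99]).round(1))
# target: module over spare with offset e (tool y), yaw 82.5
for off in(-1.5,):
    yaw=np.radians(82.5);ty=np.array([np.sin(yaw),-np.cos(yaw)]);c=np.array([.583,-.2847])-ty*off/1000;print(c)
rows(c[0],c[1],.235,82.5,5)
```

```text
wrist 45 308 [-10.5  -8.7  -3.8   1.8   9.9] x [-18.8  18.7] z [45.  49.9 53. ]
wrist 53 2059 [-9.4 -8.  -3.9  0.8  5.2] x [-17.6  17.7] z [53.  54.2 60.7]
wrist 61 455 [-10.4  -9.1  -8.7  -8.4  -7.9] x [-18.6  18.7] z [61.1 65.  68.9]
wrist 69 402 [-10.6  -9.2  -8.7  -8.4  -8. ] x [-18.6  18.5] z [69.1 72.8 76.9]
wrist 77 216 [-9.7 -9.1 -8.7 -8.4 -8. ] x [-17.9  17.8] z [77.1 79.7 82.5]
wrist 85 18 [-5.5 -4.9 -4.7 -4.6 -4.5] x [-10.3  10.9] z [90.5 92.5 93. ]
wrist 93 198 [-5.  -4.7 -4.5 -4.3 -4. ] x [-14.7  14.3] z [ 93.4  97.1 100.8]
wrist 101 193 [-5.  -4.7 -4.6 -4.4 -4. ] x [-14.6  14.5] z [101.1 104.7 108.9]
wrist 109 171 [-5.1 -4.7 -4.6 -4.4 -4.1] x [-14.9  14.2] z [109.1 112.9 116.9]
wrist 117 149 [-4.9 -4.7 -4.6 -4.4 -4.2] x [-14.6  14.2] z [117.1 120.8 124.9]
wrist 125 148 [-5.  -4.7 -4.6 -4.5 -4.1] x [-14.6  14.2] z [125.1 128.9 132.9]
wrist 133 44 [-5.  -4.8 -4.7 -4.6 -4.2] x [-14.5  13.9] z [133.2 134.6 135.6]
scene 45 36 [-11.4  -5.8  -0.1   4.9  10. ] x [-18.8   7.6] z [45.3 50.  52.9]
scene 53 113 [-9.6 -2.3  2.6  4.4 10.6] x [-18.3  17.5] z [53.1 55.4 60.8]
scene 61 
[... 367 characters left out ...]
45 [-4.2 -1.3 -0.7  0.3  1.4] x [-13.5  15.9] z [101.  104.7 108.9]
scene 109 48 [-3.6 -1.4 -0.6 -0.2  1.3] x [-14.1  15.6] z [109.3 113.1 116.7]
scene 117 46 [-5.9 -1.5 -0.7 -0.1  1. ] x [-14.3  16.1] z [117.2 121.2 125. ]
scene 125 45 [-4.  -1.3 -0.6  0.1  1.4] x [-12.5  16.1] z [125.3 128.6 132.6]
scene 133 28 [-3.5 -1.9 -1.3 -0.5  1.1] x [-15.1  15.6] z [133.4 135.6 140. ]
[ 0.58448717 -0.28489579]
total rot deg [-0.05 -0.02  7.57] dp tool [-136.2   12.5   53.5]
[-27.2   2.5  10.7] [-0.0002 -0.0001  0.0264]
[-27.2   3.2  10.7] [-0.0002 -0.0001  0.0264]
[-27.1   3.9  10.7] [-0.0002 -0.0001  0.0264]
[-27.    4.7  10.7] [-0.0002 -0.0001  0.0264]
[-26.8   5.4  10.7] [-0.0002 -0.0001  0.0264]
```

{"fn": "step_arm", "kwargs": {
  "plan": [
    {"dp": [-27.2, 2.6, 10.5], "rotation": [0, 0, 0.0264]},
    {"dp": [-27.2, 3.3, 10.5], "rotation": [0, 0, 0.0264]},
    {"dp": [-27.1, 4.0, 10.5], "rotation": [0, 0, 0.0264]},
    {"dp": [-27, 4.8, 10.5], "rotation": [0, 0, 0.0264]},
    {"dp": [-26.8, 5.5, 10.5], "rotation": [0, 0, 0.0264]}
  ]
}}

```text
t: 10.45
eef_pos: [0.5853, -0.2863, 0.236]
eef_rot: [180.0, -0.0, 82.4]
ft_force: [0.8, 0.2, -1.5]
opening: 0.0336
```

{"fn": "step_arm", "kwargs": {
  "plan": [
    {"dp": [0, 0, 0], "rotation": [0, 0, 0]},
    {"dp": [0, 0, 0], "rotation": [0, 0, 0]},
    {"dp": [0, 0, 0], "rotation": [0, 0, 0]}
  ]
}}

```text
t: 10.75
eef_pos: [0.5851, -0.285, 0.2367]
eef_rot: [-180.0, -0.0, 82.5]
ft_force: [0.6, 0.3, -0.0]
opening: 0.0341
```

Run:
```python
from h import *
rows(.5851,-.2849,.219,82.5,1)
s=r.read_state();T=toolT(s);p=r.snapshot('wrist');V=cloud(p,s).reshape(-1,3);cv2.imwrite('pics/w3.png',p['frame'][100:320,200:440])
q=(V-T[:3,3])@T[:3,:3]*1000;q=q[~np.isnan(q[:,0])];W=q.copy();W[:,2]=s['eef_pos'][2]*1000-q[:,2]
k=W[(abs(W[:,0])<14)&(abs(W[:,1])<20)&(W[:,2]>100)&(W[:,2]<128)];print('tongue face y',np.median(k[:,1]) if len(k) else 0)
k=W[(abs(W[:,0])<40)&(abs(W[:,1])<60)&(W[:,2]>43)&(W[:,2]<52)];print('blk',len(k),cv2.minAreaRect(k[:,:2].astype(np.float32)))
k=W[(abs(W[:,0])<40)&(abs(W[:,1])<60)&(W[:,2]>70)&(W[:,2]<80)];print('lips',len(k),np.percentile(k[:,1],[1,10,50,90,99]),np.percentile(k[:,0],[1,99]))
k=W[(abs(W[:,0])<60)&(abs(W[:,1])<70)&(W[:,2]>7)&(W[:,2]<13)];print('stand',len(k),cv2.minAreaRect(k[:,:2].astype(np.float32)))
p=r.snapshot('scene');cv2.imwrite('pics/s3.png',cv2.resize(p['frame'][90:230,110:290],None,fx=4,fy=4,interpolation=cv2.INTER_CUBIC))
V=cloud(p).reshape(-1,3);q=(V-T[:3,3])@T[:3,:3]*1000;q=q[~np.isnan(q[:,0])];W=q.copy();W[:,2]=s['eef_pos'][2]*1000-q[:,2]
k=W[(abs(W[:,0])<12)&(abs(W[:,1])<20)&(W[:,2]>102)&(W[:,2]<135)];print('tongue face scene',np.median(k[:,1]) if len(k) else 0)
k=W[(abs(W[:,0])<11)&(abs(W[:,1])<40)&(W[:,2]>30)&(W[:,2]<55)];print('fixed jaw outer',np.percentile(k[:,1],[50,90]))
k=W[(abs(W[:,0])<40)&(abs(W[:,1])<60)&(W[:,2]>70)&(W[:,2]<80)];print('lips',len(k),np.percentile(k[:,1],[1,10,50,90,99]),np.percentile(k[:,0],[1,99]))
```

```text
total rot deg [-0.01 -0.02 -0.01] dp tool [ 0.1 -0.  17.7]
[ 0.1 -0.  17.7] [-0.0001 -0.0004 -0.0002]
tongue face y -3.9253688077533258
blk 333 ((-0.1903219223022461, -14.824821472167969), (29.685462951660156, 53.792476654052734), 0.8210408687591553)
lips 160 [-11.23746675 -11.04267605  -9.20810748   5.01233283   5.47960256] [-11.82019212  10.98254512]
stand 3279 ((-0.6480445861816406, -1.9960670471191406), (88.81039428710938, 80.03004455566406), 89.9902572631836)
tongue face scene -0.08377062889199992
fixed jaw outer [-5.99671152 10.4292822 ]
lips 52 [-13.95286247 -11.62988892  -8.46540009   6.58274116   7.65934506] [-12.82692174  11.49442206]
```

View pics/s3.png

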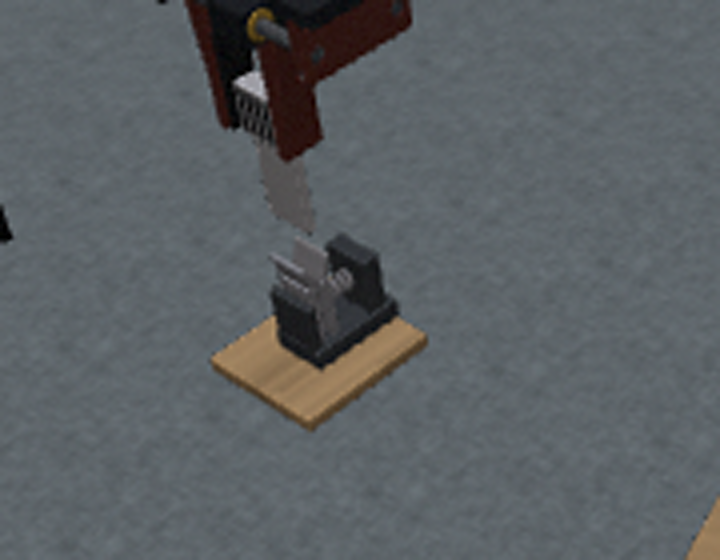

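The tongue hangs directly above the spare mouth (310,235 over 305,255 in the crop), and the offsets agree within about 1 mm. Inserting in small steps while watching the force.

{"fn": "step_arm", "kwargs": {
  "plan": [
    {"dp": [-0.4, -0.5, 7], "rotation": [0, 0, 0]},
    {"dp": [0, 0, 7], "rotation": [0, 0, 0]},
    {"dp": [0, 0, 6], "rotation": [0, 0, 0]},
    {"dp": [0, 0, 4], "rotation": [0, 0, 0]},
    {"dp": [0, 0, 3], "rotation": [0, 0, 0]}
  ]
}}

```text
t: 11.35
eef_pos: [0.5842, -0.2865, 0.2086]
eef_rot: [-179.9, -0.0, 82.4]
ft_force: [-0.2, -1.0, -0.7]
opening: 0.0338
```

{"fn": "step_arm", "kwargs": {
  "plan": [
    {"dp": [0, 0, 3], "rotation": [0, 0, 0]},
    {"dp": [0, 0, 3], "rotation": [0, 0, 0]}
  ]
}}

```text
t: 11.55
eef_pos: [0.5845, -0.2868, 0.2032]
eef_rot: [180.0, 0.0, 82.4]
ft_force: [-0.6, 0.2, -0.7]
opening: 0.0339
```

{"fn": "step_arm", "kwargs": {
  "plan": [
    {"dp": [0, 0, 3], "rotation": [0, 0, 0]},
    {"dp": [0, 0, 3], "rotation": [0, 0, 0]}
  ]
}}

```text
t: 11.75
eef_pos: [0.5848, -0.2869, 0.1976]
eef_rot: [180.0, 0.0, 82.4]
ft_force: [-1.9, 0.5, 10.2]
opening: 0.034
```

{"fn": "step_arm", "kwargs": {
  "plan": [
    {"dp": [0, 0, 3], "rotation": [0, 0, 0]},
    {"dp": [0, 0, 3], "rotation": [0, 0, 0]}
  ]
}}

```text
t: 11.95
eef_pos: [0.5845, -0.287, 0.1923]
eef_rot: [180.0, 0.1, 82.4]
ft_force: [-2.0, 0.6, 5.4]
opening: 0.0335
```

{"fn": "step_arm", "kwargs": {
  "plan": [
    {"dp": [0, 0, 3], "rotation": [0, 0, 0]},
    {"dp": [0, 0, 3], "rotation": [0, 0, 0]},
    {"dp": [0, 0, 3], "rotation": [0, 0, 0]}
  ]
}}

```text
t: 12.25
eef_pos: [0.5844, -0.2869, 0.1832]
eef_rot: [180.0, 0.1, 82.4]
ft_force: [-3.1, 0.6, 6.1]
opening: 0.0339
```

{"fn": "step_arm", "kwargs": {
  "plan": [
    {"dp": [0, 0, 3], "rotation": [0, 0, 0]},
    {"dp": [0, 0, 3], "rotation": [0, 0, 0]},
    {"dp": [0, 0, 3], "rotation": [0, 0, 0]}
  ]
}}

```text
t: 12.55
eef_pos: [0.5843, -0.287, 0.1742]
eef_rot: [180.0, 0.0, 82.4]
ft_force: [-2.0, 0.4, 5.7]
opening: 0.0337
```

{"fn": "step_arm", "kwargs": {
  "plan": [
    {"dp": [0, 0, 3], "rotation": [0, 0, 0]},
    {"dp": [0, 0, 3], "rotation": [0, 0, 0]}
  ]
}}

```text
t: 12.75
eef_pos: [0.5843, -0.2869, 0.1682]
eef_rot: [180.0, 0.0, 82.4]
ft_force: [-2.2, 0.9, 5.8]
opening: 0.0339
```

Sliding smoothly at about 6 N, with about 9 mm to go.

{"fn": "step_arm", "kwargs": {
  "plan": [
    {"dp": [0, 0, 3], "rotation": [0, 0, 0]},
    {"dp": [0, 0, 3], "rotation": [0, 0, 0]}
  ]
}}

```text
t: 12.95
eef_pos: [0.5843, -0.287, 0.1622]
eef_rot: [180.0, 0.0, 82.4]
ft_force: [-3.0, -0.2, 6.6]
opening: 0.0337
```

{"fn": "step_arm", "kwargs": {
  "plan": [
    {"dp": [0, 0, 1], "rotation": [0, 0, 0]},
    {"dp": [0, 0, 1], "rotation": [0, 0, 0]}
  ]
}}

```text
t: 13.15
eef_pos: [0.5843, -0.2869, 0.1601]
eef_rot: [180.0, 0.0, 82.4]
ft_force: [-2.2, 0.2, 5.7]
opening: 0.0334
```

{"fn": "step_arm", "kwargs": {
  "plan": [
    {"dp": [0, 0, 1], "rotation": [0, 0, 0]}
  ]
}}

```text
t: 13.25
eef_pos: [0.5843, -0.287, 0.1594]
eef_rot: [180.0, 0.0, 82.4]
ft_force: [-5.2, 2.2, 15.9]
opening: 0.0337
```

{"fn": "step_arm", "kwargs": {
  "plan": [
    {"dp": [0, 0, 1], "rotation": [0, 0, 0]}
  ]
}}

```text
t: 13.35
eef_pos: [0.5844, -0.287, 0.1594]
eef_rot: [180.0, 0.1, 82.4]
ft_force: [-6.5, 2.3, 20.9]
opening: 0.034
```

The force rises sharply at TCP z = 0.1594, so it is on the floor (expected 0.1595). Releasing.

{"fn": "step_arm", "kwargs": {
  "plan": [
    {"dp": [0, 0, -2], "rotation": [0, 0, 0]},
    {"dp": [0, 0, 0], "rotation": [0, 0, 0]},
    {"dp": [0, 0, 0], "rotation": [0, 0, 0]},
    {"dp": [0, 0, 0], "rotation": [0, 0, 0]}
  ],
  "jaw": 56
}}

```text
t: 13.75
eef_pos: [0.5844, -0.2866, 0.1591]
eef_rot: [-180.0, -0.0, 82.4]
ft_force: [0.0, -0.2, -0.3]
opening: 0.0557
```

{"fn": "step_arm", "kwargs": {
  "plan": [
    {"dp": [0, 0, -20], "rotation": [0, 0, 0]},
    {"dp": [0, 0, -30], "rotation": [0, 0, 0]},
    {"dp": [0, 0, -30], "rotation": [0, 0, 0]},
    {"dp": [0, 0, -20], "rotation": [0, 0, 0]},
    {"dp": [0, 0, 0], "rotation": [0, 0, 0]}
  ]
}}

```text
t: 14.25
eef_pos: [0.586, -0.2876, 0.2625]
eef_rot: [179.7, 0.1, 82.4]
ft_force: [1.0, -0.1, -0.3]
opening: 0.0561
```

{"fn": "step_arm", "kwargs": {
  "plan": [
    {"dp": [0, -40, 0], "rotation": [0, 0, 0]},
    {"dp": [0, -40, 0], "rotation": [0, 0, 0]},
    {"dp": [0, 0, 0], "rotation": [0, 0, 0]},
    {"dp": [0, 0, 0], "rotation": [0, 0, 0]}
  ]
}}

```text
t: 14.65
eef_pos: [0.5042, -0.2757, 0.2583]
eef_rot: [-179.9, -0.0, 82.4]
ft_force: [0.8, -0.8, -0.3]
opening: 0.0561
```

Run:
```python
from h import *
for n in('wrist','scene','top'):
    s=r.read_state();p=r.snapshot(n);V=cloud(p,s).reshape(-1,3);V=V[~np.isnan(V[:,0])];cv2.imwrite(f'pics/{n}4.png',p['frame'])
    for nm,c in(('m1',(.553,.196)),('m2',(.583,-.285)),('m3',(.5855,.02))):
        q=V[(np.hypot(V[:,0]-c[0],V[:,1]-c[1])<.035)&(V[:,2]>.101)&(V[:,2]<.115)]
        if len(q)>20: print(n,nm,len(q),[np.round(a,1) for a in cv2.minAreaRect((q[:,:2]*1000).astype(np.float32))],q[:,2].mean().round(4))
    for t in('projector','spray','driver'):
        for m in r.masks_of(p,t)[:1]:
            w=cloud(p,s)[m['mask']];print(n,t,round(m['conf'],2),np.nanmedian(w,0).round(3))
print(r.read_state()['eef_pos'],r.read_state()['ft_force'])
```

```text
wrist m2 617 [array([ 582.4, -286.5]), array([33.7, 15.2]), np.float64(81.0)] 0.1058
wrist driver 0.62 [0.449 0.063 0.011]
scene m1 137 [array([554. , 196.7]), array([16.3, 33.6]), np.float64(11.7)] 0.1049
scene m2 91 [array([ 582. , -285.4]), array([35.2, 16.1]), np.float64(83.5)] 0.105
scene m3 124 [array([585.2,  19.6]), array([18. , 34.1]), np.float64(8.5)] 0.1048
scene projector 0.92 [ 0.781 -0.088  0.054]
scene spray 0.58 [0.711 0.307 0.111]
scene driver 0.69 [0.421 0.083 0.022]
top m1 128 [array([554. , 197.2]), array([15.4, 33.6]), np.float64(10.7)] 0.1063
top m3 121 [array([585.3,  19.8]), array([15.3, 33.3]), np.float64(7.6)] 0.1062
top projector 0.65 [ 0.758 -0.098  0.057]
top spray 0.97 [0.681 0.296 0.125]
top driver 0.94 [0.398 0.084 0.023]
[ 0.50531471 -0.27609365  0.25936107] [-0.04899036  0.09539343  0.72380622]
```

View pics/scene4.png

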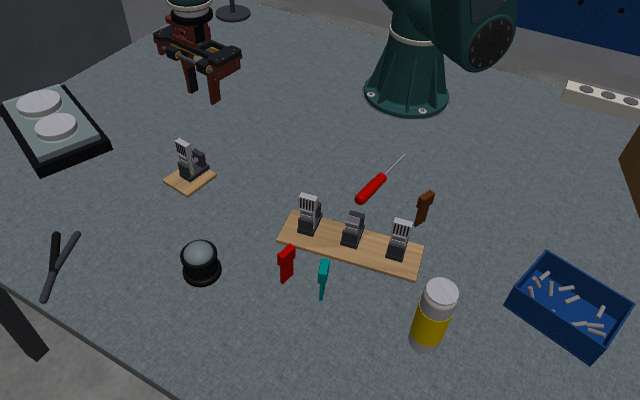

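The picture shows module_2 upright in the spare (185,155), modules 1 and 3 in the rack (400,235 and 310,207), and clip_2 empty (352,230). All three head tops are at the same height, nothing else has moved, and the gripper is clear. Handing in.

```bash
python3 -c "
from plant import r
print(r.close_job())"
```

```text
the job is handed in; nothing more can be done
None
```

I moved module_2 from the weak middle clip (clip_2) into the spare clip and handed the job in at about 15 s of the 67 s; no verdict was reported.

- **Finding the weak clip:** lifting module_1 took a steady 10 N or so over about 4 mm, so clip_1 is sound, and I pressed module_1 back to the floor. Lifting module_2 took only about 2.4 N, within the weak range of 1 to 4 N. I did not feel clip_3, because that reading already settled it, so module_3 was never touched.
- **Seating in the spare:** module_2 slid in at about 6 N, with 10 N at the lips. It stopped sharply at the expected floor height, and I pressed it to about 21 N.
- **Last checks:** all three head tops stand at the same height, 105 to 106 mm, which is fully home. Module_2 is within about 2 mm of the spare's centre and upright. The projector and spray can have not moved. The screwdriver looks unmoved too; its median readings shifted by up to about 7 mm because different parts of it were visible. The gripper is open and clear.
- **Disagreements:** the cameras differed by 1 to 2 mm on positions across the slot, so I used a value between them for the insertion.

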